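Pack the counting tray: two sample pots and two absorber plates

TASK

Pack the aluminium counting tray: stand the blue-lidded pot in the blue nest and the yellow-lidded pot in the yellow nest, and thread the two-hole plates fully down over the two pins, the copper plate first and the aluminium plate on top of it. Keep the sample pots upright, and leave the white-lidded pot, the red-lidded pot and the copper plate with a single hole where they are.

Things in the scene. Friction and masses are not known exactly. Their poses are not given: they have to be found in the camera images.
- pot_blue_center (a point): White plastic screw pot, an upright cylinder 55 mm in diameter and 48 mm tall, loose, 63 to 126 g, bright blue lid. The point is its centre, 24 mm above its underside; z along its axis. It starts standing on the bench.
- pot_yellow_center (a point): White plastic screw pot, an upright cylinder 55 mm in diameter and 48 mm tall, loose, 63 to 126 g, bright yellow lid. The point is its centre, 24 mm above its underside; z along its axis. It starts standing on the bench.
- pot_white_center (a point): Look-alike, stays where it is: white plastic screw pot, an upright cylinder 55 mm in diameter and 48 mm tall, loose, 63 to 126 g, white lid. The point is its centre, 24 mm above its underside; z along its axis. It starts standing on the bench.
- pot_red_center (a point): Look-alike, stays where it is: white plastic screw pot, an upright cylinder 55 mm in diameter and 48 mm tall, loose, 63 to 126 g, red lid. The point is its centre, 24 mm above its underside; z along its axis. It starts standing on the bench.
- plate_copper_center (a point): Copper absorber plate, loose, 48 mm (its x) by 90 mm (its y), 8 mm thick (z), two through holes of 12 mm on its long middle line, 30 mm either side of the centre; about 280 g. The point is its centre, 4 mm above its underside. It starts flat on the bench.
- plate_alu_center (a point): Aluminium (silver-grey) absorber plate, loose, 48 mm (its x) by 90 mm (its y), 8 mm thick (z), two through holes of 12 mm on its long middle line, 30 mm either side of the centre; about 90 g. The point is its centre, 4 mm above its underside. It starts flat on the bench.
- plate_onehole_center (a point): Look-alike, stays where it is: copper plate, loose, 48 mm (its x) by 90 mm (its y), 8 mm thick (z), a single 24 mm hole in the middle; about 270 g. The point is its centre, 4 mm above its underside. It starts flat on the bench.
- nest_blue_floor (a point): Open square blue plastic nest, outside 78 x 78 mm, inside 70 x 70 mm (along its x, y), rim 12 mm above its inner floor. The point is the centre of the inner floor, 10 mm above the bench. Fixed in an aluminium tray (330 x 128 mm, floor 6 mm, rim 12 mm above the bench) that holds both nests and the pin block in a row, 100 mm apart, in any order.
- nest_yellow_floor (a point): Open square yellow plastic nest, outside 78 x 78 mm, inside 70 x 70 mm (along its x, y), rim 12 mm above its inner floor. The point is the centre of the inner floor, 10 mm above the bench. Fixed in an aluminium tray (330 x 128 mm, floor 6 mm, rim 12 mm above the bench) that holds both nests and the pin block in a row, 100 mm apart, in any order.
- pin_block_top (a point): Black block in the same tray, 34 mm (its x) by 100 mm (its y), narrower than the plates so that fingers pass beside it. Two upright steel pins stand on it, 8 mm thick, 36 mm tall, 30 mm either side of the middle along y, the upper 10 mm tapering to 2.4 mm. The point is the middle of the block's top face, 16 mm above the bench; z up.
There are look-alikes about, which are no part of the job. What is shaped like the part that bears plate_copper_center but green or purple is not meant. Leave any turquoise look-alike of the part that bears pot_yellow_center alone.

How it is judged:
By the outcome, as a careful person would: the job done as asked, in the order asked, and still so for the second after the job is handed in, with the robot touching nothing.
It also fails if it takes over 125 s, if anything falls off the work surface, if the arm or the gripper's body presses on something with over 40 N, if the wrist force passes 120 N, or if a joint passes its speed limit or range.

ROBOT

A 6-joint arm with a two-finger parallel gripper is mounted at the origin on the work surface. World frame = base frame: x ahead of the robot, y to its left, z up, the work surface at z = 0. Lengths are in mm, angles in rad, forces in N, time in s.
With the tool pointing down it reaches from about 350 to 925 mm from the base axis. Payload 6.4 kg.
Tool frame: the origin (TCP) lies midway between the tips of the shut fingers; the grasp point (between the pads) lies 19 mm behind it (robot.grasp_offset is the distance from the TCP to the grasp point, in mm); z points along the fingers, y is the line along which they close (so a half turn about z gives the same grasp; the last joint's range is limited). The gripper opens to 94 mm and grips with 3 to 60 N. Pads are 16 mm wide; open, the fingers measure 119 mm over their backs; the gripper's body (75 mm by 177 mm) begins 78 mm behind the grasp point.
Start: joints at [1.16, 0.245, 1.558, -0, 1.339, -0.174], TCP at [152.482, 631.873, 205.455] pointing down, gripper open.
Joint ranges: [-3.13, 3.13], [-1.02, 2.26], [0.13, 2.54], [-0.95, 4.09], [0.21, 2.88], [-2.74, 2.74]. Speed limits (rad/s): [2.57, 2.57, 3.14, 3.14, 3.14, 3.14].

INTERFACE

Orientations are given as a 3x3 rotation matrix whose columns are the frame's x, y, z axes.
In Python, from rig import robot, eyes, order gives the robot as it stands.
- The arm moves only by the tool jog_arm, never from a script. Its argument "moves" is a list that holds one entry, the list of rows, each a list of 7 numbers: the opening in per cent of the stroke, from 0 (shut) to 100 (fully open), then the shift along the tool's x, y, z in cm, then the turn, a rotation vector about the tool's x, y, z in rad. A call has 1 to 20 rows; each row is the pose to reach, as a shift and turn from the pose commanded when the call began, along the tool's axes at that moment; what a row does not reach only later rows make up. A row lasts 1/8 s, in which the tool goes at most 62.5 mm and 10.7 degrees, less where a joint would pass 70% of its speed; a pose out of reach is approached as far as the arm can. A call with a gripper value outside its range is refused whole. The fingers move at their own pace and stop on an object; "squeeze" is the grip in N (left out, the last holds). Time passes only in rows, so rows that repeat a pose let the fingers close. It gives the time, the measured TCP pose, the force, the opening and the grip force at its end, in the units of the state.
- robot.observe(): the state, without advancing time (a new reading comes with each control period).
- eyes.grab_frame(name): name is "scene" or "top" or "wrist"; returns a dict with "pixels" (420x560x3 uint8, blue, green, red), "vertical_fov" (degrees; the focal length in pixels is half the picture's height over the tangent of half this angle, whatever the lens; pixels are square), "cx", "cy" (the principal point, pixels), "world_from_camera" (4x4, takes a point from camera to world coordinates). Camera axes: x right, y down, z forward; pixel columns grow to the right and rows downward; lengths in mm; the calibration is good to about 2 mm. A picture is of the moment at which its call begins. There is no depth.
- order.finish_job(): hands the job in; it is judged then, once.
The state is a dict: "time": time; "joints": joint angles; "joint_vel": joint speeds; "tau": joint torques, N m; "position": TCP position; "tool_rot": TCP orientation; "ft_force": force on the tool from outside, world axes, zero at the start; "ft_torque": the same for the moment, N m; "width": finger opening in mm; "gripper_force": force on a finger pad.
Only numpy, scipy, OpenCV 4.12 (cv2) and the standard library are available. Lean on these libraries where they do the work, as an engineer would, in place of code of your own. Each camera call takes 0.05 s, during which the arm holds its last target. There are 200 camera calls.

## Working session

There is one attempt and no reset: what is moved stays moved. The work goes in short steps, Python scripts to look and compute and a tool call to move; the robot and the scene stay as the last step left them, time stands still between calls to the robot, and variables do not carry over. Pictures are saved under pics/ and viewed, at most 14 in all, crops included, and the job is handed in when it is done.

Besides the shell and the picture viewer there is one more tool, called after "Emit:" as name(argument=value, ...), one argument or row to a line, values as JSON. jog_arm: Moves the arm, as the interface text tells. Its arguments: {"type":"object","properties":{"moves":{"type":"array","items":{"type":"array","items":{"type":"array","items":{"type":"number"}}}},"squeeze":{"type":"number"}},"required":["moves"]}

```bash
mkdir -p pics; cat > h.py <<'E'
import numpy as np, cv2
from rig import robot, eyes, order
def grab(n,save=None):
    f=eyes.grab_frame(n); f['img']=np.array(f['pixels'],np.uint8)
    if save: cv2.imwrite('pics/'+save,f['img'])
    return f
def ray(f,u,v,z):
    fl=f['img'].shape[0]/2/np.tan(np.radians(f['vertical_fov'])/2)
    T=np.array(f['world_from_camera']); d=T[:3,:3]@np.array([(u-f['cx'])/fl,(v-f['cy'])/fl,1.])
    o=T[:3,3]; return (o+d*(z-o[2])/d[2]).round(1)
E
python3 - <<'E'
from h import *
a=grab('top','top0.png'); b=grab('scene','scene0.png')
cv2.imwrite('pics/both.png',cv2.resize(a['img'],(800,600)))
for f in(a,b): print(f['vertical_fov'],f['cx'],f['cy'],np.array(f['world_from_camera']).round(2).tolist())
s=robot.observe(); print(s['time'],s['position'],np.array(s['tool_rot']).round(3),s['width'])
E
```

```text
47.37654944875749 282.8984979444107 210.17458406301523 [[0.01, -0.99, 0.11, 340.88], [-1.0, -0.01, -0.02, 0.29], [0.02, -0.1, -0.99, 1335.39], [0.0, 0.0, 0.0, 1.0]]
53.41924107754301 269.9045467040334 210.4898623589656 [[-0.4, 0.68, -0.62, 1102.12], [0.92, 0.3, -0.26, 257.47], [0.01, -0.67, -0.74, 804.74], [0.0, 0.0, 0.0, 1.0]]
0.1 [152.25168708 631.37014446 204.46760825] [[-0.972  0.235 -0.001]
 [ 0.235  0.972 -0.002]
 [ 0.    -0.002 -1.   ]] 93.84865460817238
```

View pics/both.png

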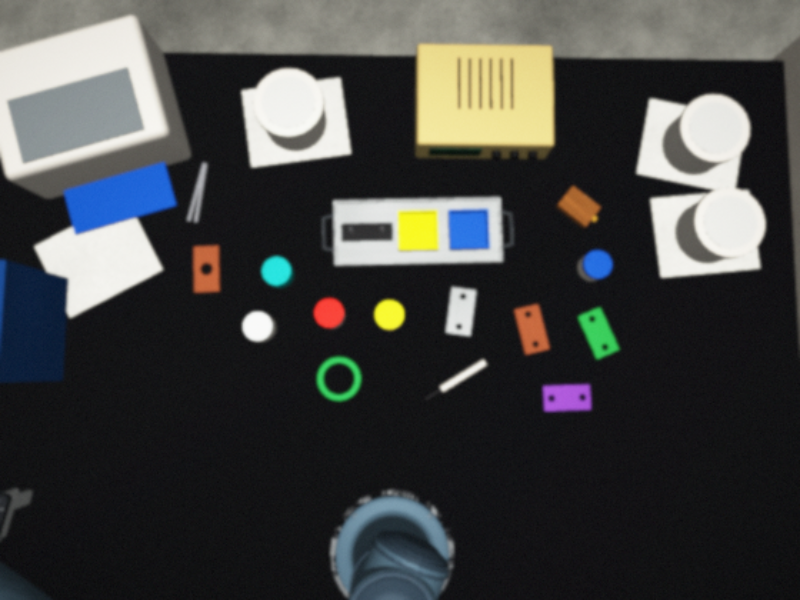

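View pics/scene0.png

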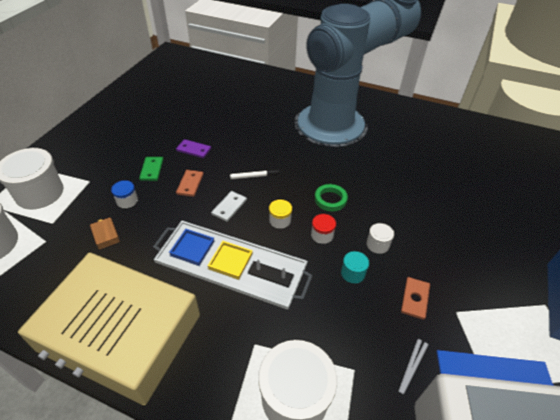

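Top view, at the 800x600 scale: the blue pot is at (597,264) and the yellow pot at (389,315). The copper two-hole plate is at (532,330), not the green (598,333), purple (567,398) or one-hole (206,269) plates. The alu plate is at (461,312). The turquoise (276,270), red (329,313) and white (258,326) pots stay. In the tray are the pin block (367,232), yellow nest (418,230) and blue nest (469,230).

```bash
cat >> h.py <<'E'
def seg(f,lo,hi,box=None,amin=30):
    hsv=cv2.cvtColor(f['img'],cv2.COLOR_BGR2HSV); m=cv2.inRange(hsv,np.array(lo),np.array(hi))
    if box is not None:
        k=np.zeros_like(m); x0,y0,x1,y1=box; k[y0:y1,x0:x1]=255; m&=k
    cs,_=cv2.findContours(m,cv2.RETR_EXTERNAL,cv2.CHAIN_APPROX_NONE)
    return sorted([c for c in cs if cv2.contourArea(c)>amin],key=cv2.contourArea)[::-1]
def rect(f,c,z):
    # metric min-area rectangle of the outline on plane z: centre, sizes, long-axis direction (deg)
    p=np.array([ray(f,u,v,z)[:2] for u,v in c[:,0,:]+0.0],np.float32)
    q=cv2.boxPoints(cv2.minAreaRect(p)); a,b=q[1]-q[0],q[2]-q[1]
    if np.linalg.norm(a)<np.linalg.norm(b): a,b=b,a
    return q.mean(0).round(1),np.linalg.norm(a).round(1),np.linalg.norm(b).round(1),round(float(np.degrees(np.arctan2(a[1],a[0]))%180),1)
E
python3 - <<'E'
from h import *
f=grab('top'); B=lambda *v:[int(x/1.4286) for x in v]
for n,lo,hi,box,z in [('blue pot',(100,120,80),(125,255,255),B(570,235,630,295),48),('yellow pot',(22,120,100),(35,255,255),B(360,285,420,345),48),
 ('copper',(3,90,80),(20,255,255),B(505,290,560,370),8),('alu',(0,0,110),(180,70,255),B(435,275,490,345),8),
 ('nest b',(100,120,80),(125,255,255),B(440,200,500,260),22),('nest y',(22,120,100),(35,255,255),B(390,200,445,260),22),('block',(0,0,0),(180,255,85),B(338,205,396,255),16),
 ('tray',(0,0,110),(180,70,255),B(320,185,520,275),12)]:
    for c in seg(f,lo,hi,box)[:1]: print(n,*rect(f,c,z))
g=f['img'][170:260,280:450]; cv2.imwrite('pics/crop1.png',cv2.resize(g,None,fx=4.5,fy=4.5,interpolation=cv2.INTER_CUBIC))
E
```

```text
blue pot [ 550.3 -391.6] 58.3 57.8 179.0
yellow pot [450.8   7.4] 59.3 57.4 135.5
copper [ 427.6 -270.1] 94.3 53.7 14.3
alu [ 461.3 -131.8] 93.6 51.8 172.1
nest b [ 621.7 -145.7] 75.8 74.0 90.5
nest y [619.3 -47.4] 76.7 75.3 0.7
block [615.4  52.9] 92.4 28.5 90.7
tray [619.  -47.3] 334.1 132.3 91.8
```

View pics/crop1.png

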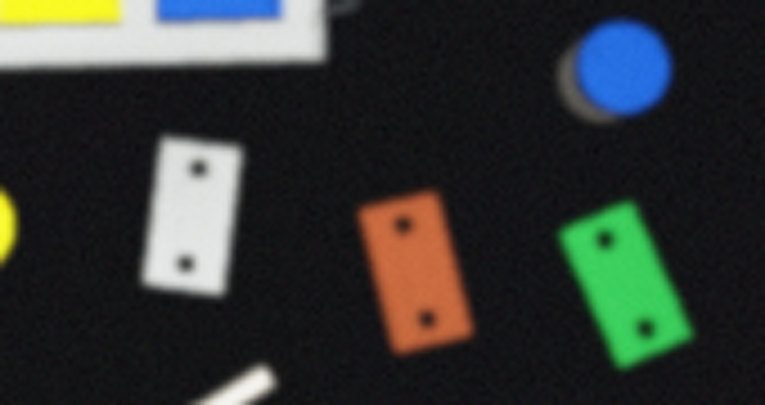

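The crop confirms it: blue lid at (622,68), copper plate with two holes at (415,272) and alu plate with two holes at (192,215). Sizes and reach match the description.

```bash
cat >> h.py <<'E'
from scipy.spatial.transform import Rotation as Ro
def rel(*ts):
    s=robot.observe(); R=np.array(s['tool_rot']); p=np.array(s['position'])
    print('t',round(s['time'],2),'pos',p.round(1),'yaw',np.degrees(np.arctan2(R[1,1],R[0,1])).round(2),'w',round(s['width'],1),'F',np.round(s['ft_force'],1))
    for x,y,z,a in ts:
        a=np.radians(a); T=np.array([[-np.sin(a),np.cos(a),0],[np.cos(a),np.sin(a),0],[0,0,-1]])
        print((R.T@(np.array([x,y,z])-p)/10).round(2),Ro.from_matrix(R.T@T).as_rotvec().round(3))
E
python3 -c "
from h import *
rel((450,250,200,30),(550,-392,150,0))"
```

```text
t 0.15 pos [152.3 631.4 204.6] yaw 76.43 w 93.7 F [-0.4  0.2  0.2]
[-37.89 -30.1    0.5 ] [-0.001  0.     0.81 ]
[-62.67 -90.15   5.58] [-1.000e-03  1.000e-03  1.334e+00]
```

Emit:
jog_arm(
  moves=[
    [[100, -37.9, -30.1, 0.5, 0, 0, 0.81], [100, -37.9, -30.1, 0.5, 0, 0, 0.81], [100, -37.9, -30.1, 0.5, 0, 0, 0.81], [100, -37.9, -30.1, 0.5, 0, 0, 0.81], [100, -37.9, -30.1, 0.5, 0, 0, 0.81], [100, -37.9, -30.1, 0.5, 0, 0, 0.81], [100, -37.9, -30.1, 0.5, 0, 0, 0.81], [100, -37.9, -30.1, 0.5, 0, 0, 0.81], [100, -62.7, -90.2, 5.5, 0, 0, 1.334], [100, -62.7, -90.2, 5.5, 0, 0, 1.334], [100, -62.7, -90.2, 5.5, 0, 0, 1.334], [100, -62.7, -90.2, 5.5, 0, 0, 1.334], [100, -62.7, -90.2, 5.5, 0, 0, 1.334], [100, -62.7, -90.2, 5.5, 0, 0, 1.334], [100, -62.7, -90.2, 5.5, 0, 0, 1.334], [100, -62.7, -90.2, 5.5, 0, 0, 1.334], [100, -62.7, -90.2, 5.5, 0, 0, 1.334], [100, -62.7, -90.2, 5.5, 0, 0, 1.334], [100, -62.7, -90.2, 5.5, 0, 0, 1.334], [100, -62.7, -90.2, 5.5, 0, 0, 1.334]],
  ],
  squeeze=20,
)

```text
time: 2.65
position: [549.8, -393.4, 149.5]
tool_rot: [[0.002, 1.0, -0.001], [1.0, -0.002, 0.001], [0.001, -0.001, -1.0]]
ft_force: [-0.5, 0.5, 1.1]
width: 94.0
gripper_force: 0.0
```

```bash
python3 - <<'E'
from h import *
f=grab('wrist','w1.png'); rel((550,-392,150,0))
print(np.array(f['world_from_camera']).round(2).tolist(),f['vertical_fov'])
for c in seg(f,(100,120,80),(125,255,255),amin=800)[:3]: print(cv2.boundingRect(c),*rect(f,c,48))
E
```

```text
t 2.7 pos [ 550.  -392.   149.7] yaw -0.05 w 93.6 F [ 0.4 -0.3  0.3]
[-0.    0.   -0.03] [-0.001 -0.001 -0.001]
[[1.0, -0.0, -0.0, 549.55], [-0.0, -0.97, -0.26, -317.62], [-0.0, 0.26, -0.97, 327.44], [0.0, 0.0, 0.0, 1.0]] 61.28021533152928
(240, 174, 86, 78) [ 547.9 -393.7] 68.2 65.2 26.3
```

View pics/w1.png

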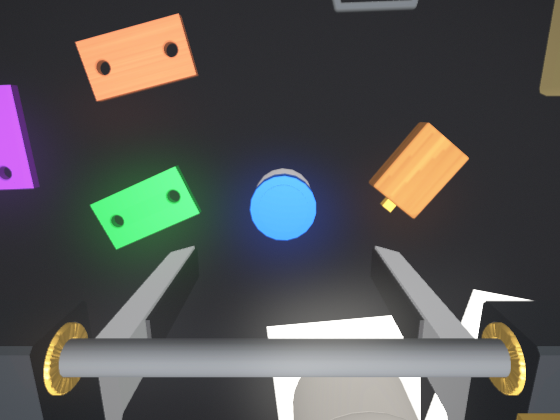

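The wrist view shows the blue lid centred near (283,208), between the fingers. I'll descend, close and lift.

Emit:
jog_arm(
  moves=[
    [[100, 0.1, -0.2, 6, 0, 0, 0], [100, 0.1, -0.2, 10, 0, 0, 0], [100, 0.1, -0.2, 13, 0, 0, 0], [100, 0.1, -0.2, 13, 0, 0, 0], [50, 0.1, -0.2, 13, 0, 0, 0], [50, 0.1, -0.2, 13, 0, 0, 0], [50, 0.1, -0.2, 13, 0, 0, 0], [50, 0.1, -0.2, 13, 0, 0, 0], [50, 0.1, -0.2, 13, 0, 0, 0], [50, 0.1, -0.2, 13, 0, 0, 0], [50, 0.1, -0.2, 13, 0, 0, 0], [50, 0.1, -0.2, 13, 0, 0, 0]],
  ],
  squeeze=20,
)

```text
time: 4.2
position: [548.5, -391.3, 21.0]
tool_rot: [[0.0, 1.0, 0.0], [1.0, -0.0, -0.0], [-0.0, 0.0, -1.0]]
ft_force: [-1.2, 1.5, 5.6]
width: 54.2
gripper_force: 20.0
```

```bash
python3 -c "
from h import *
rel((548,-391,130,0),(621,-147,130,0),(621,-147,31,0))"
```

```text
t 4.2 pos [ 548.5 -391.3   21. ] yaw -0.0 w 54.2 F [-1.2  1.5  5.6]
[  0.03  -0.05 -10.9 ] [ 0.  0. -0.]
[ 24.43   7.25 -10.91] [ 0.  0. -0.]
[24.43  7.24 -1.01] [ 0.  0. -0.]
```

Emit:
jog_arm(
  moves=[
    [[50, 0, 0, -4, 0, 0, 0], [50, 0, 0, -8, 0, 0, 0], [50, 3, 1, -11, 0, 0, 0], [50, 8, 2.5, -11, 0, 0, 0], [50, 13, 4, -11, 0, 0, 0], [50, 18, 5.5, -11, 0, 0, 0], [50, 23, 6.8, -11, 0, 0, 0], [50, 24.4, 7.2, -11, 0, 0, 0], [50, 24.4, 7.2, -11, 0, 0, 0], [50, 24.4, 7.2, -11, 0, 0, 0]],
  ],
)

```text
time: 5.45
position: [620.0, -148.4, 130.1]
tool_rot: [[0.001, 1.0, -0.0], [1.0, -0.001, -0.0], [-0.0, -0.0, -1.0]]
ft_force: [0.1, 0.4, -1.0]
width: 54.2
gripper_force: 20.0
```

```bash
python3 - <<'E'
from h import *
f=grab('wrist','w2.png'); rel((621,-147,31,0))
for n,lo,hi,z in(('b',(100,120,80),(125,255,255),22),('y',(22,120,100),(35,255,255),22)):
  for c in seg(f,lo,hi,amin=800)[:2]: print(n,cv2.boundingRect(c),*rect(f,c,z))
E
```

```text
t 5.5 pos [ 620.1 -148.6  130.3] yaw -0.11 w 54.0 F [ 0.   0.4 -0.6]
[0.16 0.09 9.93] [-0.     0.    -0.002]
b (226, 159, 117, 174) [ 618.1 -184. ] 157.1 102.3 92.0
y (227, 24, 105, 111) [616.5 -45.6] 77.2 76.9 91.9
y (0, 0, 74, 39) [439.7  -3.1] 55.6 25.0 0.0
```

View pics/w2.png

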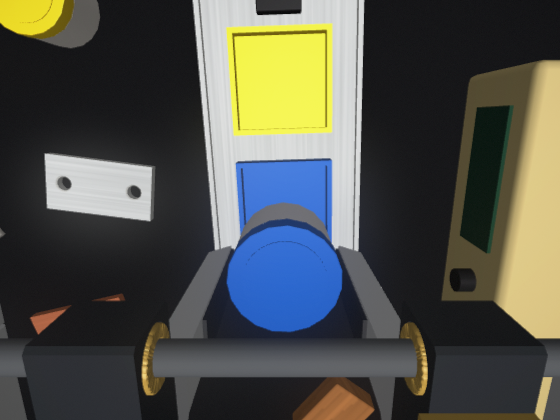

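The yellow nest is at (280,80), 77 mm across at world (616.5,-45.6), so the blue nest centre is about (620,-146). Pot held upright at (285,280). I'll lower and release.

Emit:
jog_arm(
  moves=[
    [[50, 0.25, 0, 4, 0, 0, 0], [50, 0.25, 0, 7, 0, 0, 0], [50, 0.25, 0, 9, 0, 0, 0], [50, 0.25, 0, 9.6, 0, 0, 0], [50, 0.25, 0, 9.85, 0, 0, 0], [50, 0.25, 0, 9.85, 0, 0, 0], [75, 0.25, 0, 9.85, 0, 0, 0], [75, 0.25, 0, 9.85, 0, 0, 0], [75, 0.25, 0, 9.85, 0, 0, 0], [75, 0.25, 0, 9.85, 0, 0, 0], [80, 0.25, 0, 6, 0, 0, 0], [100, 0.25, 0, 1, 0, 0, 0], [100, 0.25, 0, 0, 0, 0, 0], [100, 0.25, 0, 0, 0, 0, 0]],
  ],
)

```text
time: 7.25
position: [620.5, -144.6, 130.6]
tool_rot: [[-0.0, 1.0, 0.001], [1.0, 0.0, -0.0], [-0.0, 0.001, -1.0]]
ft_force: [-1.2, 0.4, -0.2]
width: 94.0
gripper_force: 0.0
```

```bash
python3 - <<'E'
from h import *
rel((451,-50,150,0),(451,7,150,0),(451,7,21,0))
E
```

```text
t 7.25 pos [ 620.5 -144.6  130.6] yaw 0.0 w 94.0 F [-1.2  0.4 -0.2]
[  9.46 -16.95  -1.95] [0.001 0.    0.   ]
[ 15.16 -16.95  -1.95] [0.001 0.    0.   ]
[ 15.16 -16.96  10.95] [0.001 0.    0.   ]
```

Emit:
jog_arm(
  moves=[
    [[100, 4, -4.2, -1.9, 0, 0, 0], [100, 8, -8.5, -1.9, 0, 0, 0], [100, 12, -13, -1.9, 0, 0, 0], [100, 15.2, -17, -1.9, 0, 0, 0], [100, 15.2, -17, -1.9, 0, 0, 0], [100, 15.2, -17, -1.9, 0, 0, 0]],
  ],
)

```text
time: 8.0
position: [450.4, 7.2, 148.6]
tool_rot: [[0.0, 1.0, -0.001], [1.0, -0.0, 0.0], [0.0, -0.001, -1.0]]
ft_force: [-0.1, -0.7, 0.0]
width: 94.1
gripper_force: 0.0
```

```bash
python3 - <<'E'
from h import *
f=grab('wrist','w3.png'); rel((451,7,21,0))
for c in seg(f,(22,150,150),(35,255,255),amin=800)[:3]:
  print(cv2.boundingRect(c),*rect(f,c,48)); (u,v),r=cv2.minEnclosingCircle(c); print(u,v,r,ray(f,u,v,48))
t=grab('top','t3.png')
E
```

```text
t 8.05 pos [450.9   6.9 148.9] yaw -0.04 w 94.3 F [ 0.7 -0.2 -0.3]
[1.000e-02 2.000e-02 1.279e+01] [-0.001 -0.    -0.001]
(421, 220, 91, 80) [601.3 -33.5] 71.2 71.2 91.8
468.7596130371094 254.66358947753906 54.01387023925781 [604.5 -27.4  48. ]
(249, 179, 68, 65) [448.1   9.6] 54.4 53.7 0.0
282.5447082519531 211.49594116210938 33.637550354003906 [448.2   9.8  48. ]
```

View pics/w3.png

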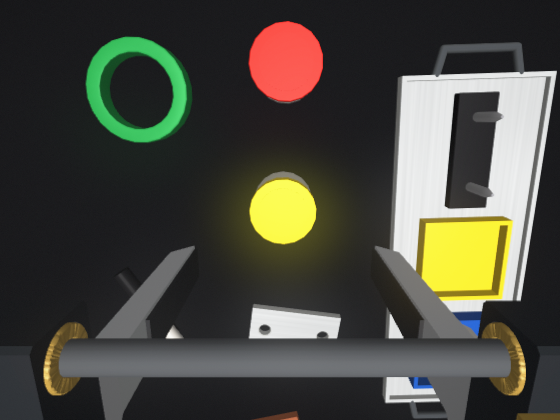

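The yellow lid is at (283,211), world about (448.5, 9). The red pot at (286,62) is clear. I'll grasp the yellow one.

Emit:
jog_arm(
  moves=[
    [[100, 0.2, -0.2, 6, 0, 0, 0], [100, 0.2, -0.2, 10, 0, 0, 0], [100, 0.2, -0.2, 12.8, 0, 0, 0], [100, 0.2, -0.2, 12.8, 0, 0, 0], [50, 0.2, -0.2, 12.8, 0, 0, 0], [50, 0.2, -0.2, 12.8, 0, 0, 0], [50, 0.2, -0.2, 12.8, 0, 0, 0], [50, 0.2, -0.2, 12.8, 0, 0, 0], [50, 0.2, -0.2, 12.8, 0, 0, 0], [50, 0.2, -0.2, 12.8, 0, 0, 0], [50, 0.2, -0.2, 12.8, 0, 0, 0], [50, 0.2, -0.2, 8, 0, 0, 0], [50, 0.2, -0.2, 4, 0, 0, 0], [50, 0.2, -0.2, 1.5, 0, 0, 0], [50, 0.2, -0.2, 1.5, 0, 0, 0], [50, 0.2, -0.2, 1.5, 0, 0, 0]],
  ],
)

```text
time: 10.1
position: [447.3, 9.7, 132.8]
tool_rot: [[0.0, 1.0, -0.003], [1.0, -0.0, 0.001], [0.001, -0.003, -1.0]]
ft_force: [0.3, -0.5, -1.2]
width: 54.7
gripper_force: 20.0
```

```bash
python3 -c "
from h import *
rel((617.5,-46.5,135,0),(617.5,-46.5,31.5,0))"
```

```text
t 10.1 pos [447.3   9.7 132.8] yaw -0.0 w 54.7 F [ 0.3 -0.5 -1.2]
[-5.62 17.02 -0.26] [-0.003 -0.001 -0.   ]
[-5.62 17.04 10.09] [-0.003 -0.001 -0.   ]
```

Emit:
jog_arm(
  moves=[
    [[50, -1.7, 5, 0, 0, 0, 0], [50, -3.4, 10, 0, 0, 0, 0], [50, -5, 15, 0, 0, 0, 0], [50, -5.6, 17, 0, 0, 0, 0], [50, -5.6, 17, 0, 0, 0, 0], [50, -5.6, 17, 4, 0, 0, 0], [50, -5.6, 17, 8, 0, 0, 0], [50, -5.6, 17, 9.8, 0, 0, 0], [50, -5.6, 17, 10.2, 0, 0, 0], [50, -5.6, 17, 10.2, 0, 0, 0], [75, -5.6, 17, 10.2, 0, 0, 0], [75, -5.6, 17, 10.2, 0, 0, 0], [75, -5.6, 17, 10.2, 0, 0, 0], [75, -5.6, 17, 10.2, 0, 0, 0], [80, -5.6, 17, 6, 0, 0, 0], [100, -5.6, 17, 1, 0, 0, 0], [100, -5.6, 17, -3, 0, 0, 0], [100, -5.6, 17, -3, 0, 0, 0]],
  ],
)

```text
time: 12.35
position: [620.9, -47.2, 168.9]
tool_rot: [[-0.0, 1.0, 0.008], [1.0, 0.0, -0.002], [-0.002, 0.008, -1.0]]
ft_force: [-0.7, 0.7, -0.2]
width: 93.6
gripper_force: 0.0
```

```bash
python3 -c "
from h import *
rel((428,-270,150,-75.7),(428,-270,170,-75.7))"
```

```text
t 12.35 pos [620.9 -47.2 168.9] yaw 0.0 w 93.6 F [-0.7  0.7 -0.2]
[-22.28 -19.31   1.78] [ 0.008 -0.003  1.321]
[-22.28 -19.29  -0.22] [ 0.008 -0.003  1.321]
```

Emit:
jog_arm(
  moves=[
    [[100, -4.5, -3.9, 0, 0, 0, 0.18], [100, -9, -7.8, 0.5, 0, 0, 0.36], [100, -13.5, -11.7, 1, 0, 0, 0.54], [100, -18, -15.6, 1.5, 0, 0, 0.72], [100, -22.3, -19.3, 1.8, 0, 0, 0.9], [100, -22.3, -19.3, 1.8, 0, 0, 1.08], [100, -22.3, -19.3, 1.8, 0, 0, 1.26], [100, -22.3, -19.3, 1.8, 0, 0, 1.321], [100, -22.3, -19.3, 1.8, 0, 0, 1.321], [100, -22.3, -19.3, 1.8, 0, 0, 1.321]],
  ],
)

```text
time: 13.6
position: [425.0, -269.1, 145.6]
tool_rot: [[0.969, 0.248, -0.001], [0.248, -0.969, 0.001], [-0.001, -0.001, -1.0]]
ft_force: [-0.7, -0.0, -0.2]
width: 94.1
gripper_force: 0.0
```

```bash
python3 - <<'E'
from h import *
f=grab('wrist','w4.png'); rel((428,-270,4,-75.7))
for c in seg(f,(3,90,80),(20,255,255),amin=1500)[:3]: print(cv2.boundingRect(c),*rect(f,c,8))
t=grab('top')
g=f['img']; h=cv2.resize(t['img'][120:240,200:360],(560,420)); cv2.imwrite('pics/w4b.png',cv2.resize(np.hstack([g,h]),(800,300)))
E
```

```text
t 13.65 pos [ 425.1 -269.2  145.8] yaw -75.64 w 94.0 F [-0.2  0.1 -0.8]
[ 0.27  0.16 14.18] [-0.001  0.001  0.001]
(258, 152, 57, 99) [ 425.5 -270.5] 91.8 52.0 13.3
```

View pics/w4b.png

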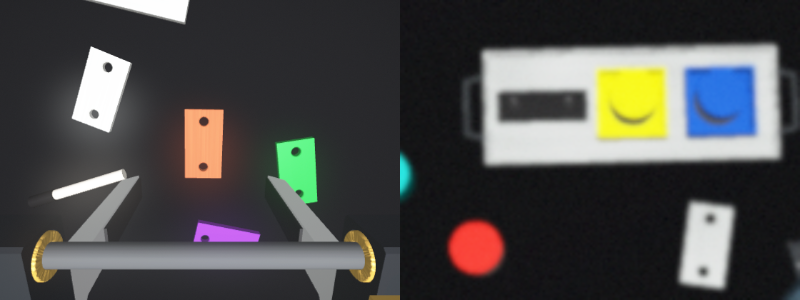

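Both pots sit in their nests: yellow at right-panel (632,100), blue at (720,100). The copper plate is at left-panel (203,143) and centred; green is 93 mm away. I'll grasp the copper plate low.

Emit:
jog_arm(
  moves=[
    [[80, 0, 0.1, 6, 0, 0, 0], [80, 0, 0.1, 10, 0, 0, 0], [80, 0, 0.1, 13, 0, 0, 0], [80, 0, 0.1, 14.2, 0, 0, 0], [80, 0, 0.1, 14.2, 0, 0, 0], [80, 0, 0.1, 14.2, 0, 0, 0], [40, 0, 0.1, 14.2, 0, 0, 0], [40, 0, 0.1, 14.2, 0, 0, 0], [40, 0, 0.1, 14.2, 0, 0, 0], [40, 0, 0.1, 14.2, 0, 0, 0], [40, 0, 0.1, 14.2, 0, 0, 0], [40, 0, 0.1, 14.2, 0, 0, 0], [40, 0, 0.1, 14.2, 0, 0, 0]],
  ],
  squeeze=40,
)

```text
time: 15.32
position: [425.6, -270.4, 4.7]
tool_rot: [[0.969, 0.247, -0.0], [0.247, -0.969, 0.0], [-0.0, -0.0, -1.0]]
ft_force: [-1.1, 2.9, 5.5]
width: 46.9
gripper_force: 40.0
```

Emit:
jog_arm(
  moves=[
    [[80, 0, 0, 0, 0, 0, 0], [80, 0, 0, 0.25, 0, 0, 0], [80, 0, 0, 0.25, 0, 0, 0], [40, 0, 0, 0.25, 0, 0, 0], [40, 0, 0, 0.25, 0, 0, 0], [40, 0, 0, 0.25, 0, 0, 0], [40, 0, 0, 0.25, 0, 0, 0], [40, 0, 0, 0.25, 0, 0, 0], [40, 0, 0, 0.25, 0, 0, 0], [40, 0, 0, -3, 0, 0, 0], [40, 0, 0, -6, 0, 0, 0], [40, 0, 0, -10, 0, 0, 0], [40, 0, 0, -13, 0, 0, 0], [40, 0, 0, -13, 0, 0, 0]],
  ],
  squeeze=45,
)

```text
time: 17.08
position: [426.7, -271.5, 136.3]
tool_rot: [[0.969, 0.247, 0.003], [0.247, -0.969, -0.003], [0.002, 0.004, -1.0]]
ft_force: [-0.2, 0.0, -3.4]
width: 47.5
gripper_force: 45.0
```

```bash
python3 -c "
from h import *
rel((614.5,10,135,1.8),(614.5,-20,135,1.8))"
```

```text
t 17.07 pos [ 426.7 -271.5  136.3] yaw -75.69 w 47.5 F [-0.2  0.  -3.4]
[ 25.16 -22.64   0.1 ] [ 5.000e-03  1.000e-03 -1.352e+00]
[ 24.42 -19.73   0.11] [ 5.000e-03  1.000e-03 -1.352e+00]
```

Emit:
jog_arm(
  moves=[
    [[40, 4, -3.5, 0, 0, 0, -0.1], [40, 8, -7, 0, 0, 0, -0.28], [40, 12, -11, 0, 0, 0, -0.46], [40, 16, -14.5, 0, 0, 0, -0.64], [40, 20, -18, 0, 0, 0, -0.82], [40, 23, -21, 0, 0, 0, -1, 0], [40, 25.2, -22.6, 0, 0, 0, -1.18], [40, 25.2, -22.6, 0, 0, 0, -1.352], [40, 25.2, -22.6, 0, 0, 0, -1.352], [40, 25.2, -22.6, 0, 0, 0, -1.352]],
  ],
)

```text
invalid input
```

Emit:
jog_arm(
  moves=[
    [[40, 4, -3.5, 0, 0, 0, -0.1], [40, 8, -7, 0, 0, 0, -0.28], [40, 12, -11, 0, 0, 0, -0.46], [40, 16, -14.5, 0, 0, 0, -0.64], [40, 20, -18, 0, 0, 0, -0.82], [40, 23, -21, 0, 0, 0, -1], [40, 25.2, -22.6, 0, 0, 0, -1.18], [40, 25.2, -22.6, 0, 0, 0, -1.352], [40, 25.2, -22.6, 0, 0, 0, -1.352], [40, 25.2, -22.6, 0, 0, 0, -1.352]],
  ],
)

```text
time: 18.32
position: [613.0, 10.6, 132.9]
tool_rot: [[-0.028, 1.0, -0.002], [1.0, 0.028, 0.0], [0.0, -0.002, -1.0]]
ft_force: [-0.1, -0.4, -2.7]
width: 47.2
gripper_force: 45.0
```

```bash
python3 - <<'E'
from h import *
f=grab('wrist','w5.png'); rel((614,54,135,1.8))
for c in seg(f,(3,90,80),(20,255,255),amin=1500)[:1]: print(cv2.boundingRect(c),*rect(f,c,robot.observe()['position'][2]+6-1))
E
```

```text
t 18.38 pos [613.2  10.5 133.3] yaw 1.63 w 47.3 F [ 0.4  0.1 -3. ]
[ 4.35  0.2  -0.17] [-0.002 -0.    -0.003]
(237, 179, 96, 160) [612.4  13. ] 89.4 48.2 91.6
```

View pics/w5.png

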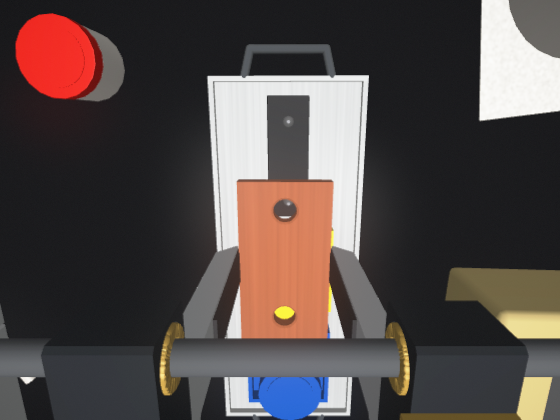

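The wrist view shows plate holes at (285,210) and (285,315), the far pin tip at (288,121), and the block's far edge at row 96, columns 267 to 309. I'll compute the offset between plate and pins.

```bash
python3 - <<'E'
from h import *
f=grab('wrist'); s=robot.observe(); z=s['position'][2]+6; g=f['img']; hsv=cv2.cvtColor(g,cv2.COLOR_BGR2HSV)
cop=cv2.inRange(hsv,np.array((3,90,60)),np.array((18,255,255)))
cs,h=cv2.findContours(cop,cv2.RETR_CCOMP,cv2.CHAIN_APPROX_NONE)
for c,k in zip(cs,h[0]):
    if k[3]>=0 and cv2.contourArea(c)>150:
        e=cv2.fitEllipse(c); print('hole',np.round(e[0],1),np.round(e[1],1),ray(f,*e[0],z))
w=g[110:132,276:301].max(2).astype(float); b=np.clip(w-np.median(w)-25,0,None); yy,xx=np.mgrid[110:132,276:301]
u,v=(b*xx).sum()/b.sum(),(b*yy).sum()/b.sum(); print('pin',u,v,ray(f,u,v,51),ray(f,u,v,40))
d=cv2.inRange(g[85:178,255:325],(0,0,0),(75,75,75)); rows=[np.where(d[r]>0)[0] for r in (50,80)]
for r,x in zip((135,165),rows): print('block',r,x.min()+255,x.max()+255,ray(f,x.min()+255,r,16),ray(f,x.max()+255,r,16))
print('far edge',ray(f,288,96,16)); print(s['position'])
cv2.imwrite('pics/c6.png',cv2.resize(g[85:235,225:345],None,fx=4,fy=4,interpolation=cv2.INTER_CUBIC))
E
```

```text
hole [284.  312.2] [14.2 20.4] [613.3 -15.1 139.8]
hole [284.5 208.8] [20.5 22.5] [611.8  42.7 139.8]
pin 287.6957585644372 120.73083197389886 [612.7  84.6  51. ] [612.8  84.5  40. ]
block 135 272 305 [600.5  72.7  16. ] [627.4  73.5  16. ]
block 165 268 268 [597.7  48.3  16. ] [597.7  48.3  16. ]
far edge [612.6 103.3  16. ]
[613.46010702  10.43593992 133.75082729]
```

View pics/c6.png

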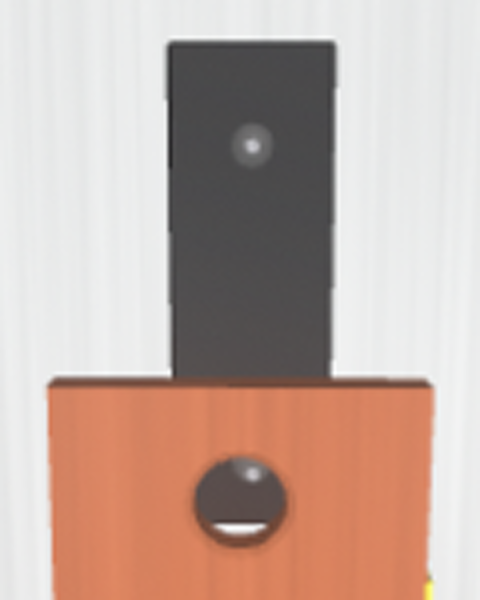

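```bash
python3 - <<'E'
from h import *
f=grab('wrist'); 
for u,v,z in((288,121.2,52),(288,203,52),(285,210,139.8),(284.5,315,139.8)): print(ray(f,u,v,z))
rel((614,54,135,1.8))
E
```

```text
[613.1  84.2  52. ]
[615.1  24.7  52. ]
[612.3  41.9 139.8]
[613.8 -17.1 139.8]
t 18.48 pos [613.6  10.4 134.1] yaw 1.67 w 47.1 F [ 0.2  0.1 -2.7]
[ 4.35  0.16 -0.09] [-0.001 -0.    -0.002]
```

Pins are 59.5 mm apart, midpoint (614.1, 54.5); holes 59 mm apart, midpoint (613.1, 12.4). Both match the description. I'll move over the pins, lower to 8 mm above the tips, and look again.

Emit:
jog_arm(
  moves=[
    [[40, 2.2, 0.12, 0, 0, 0, 0], [40, 4.2, 0.23, 0, 0, 0, -0.006], [40, 4.2, 0.23, 3, 0, 0, -0.006], [40, 4.2, 0.23, 6, 0, 0, -0.006], [40, 4.2, 0.23, 7.2, 0, 0, -0.006], [40, 4.2, 0.23, 7.2, 0, 0, -0.006], [40, 4.2, 0.23, 7.2, 0, 0, -0.006], [40, 4.2, 0.23, 7.2, 0, 0, -0.006]],
  ],
)

```text
time: 19.48
position: [616.0, 52.7, 63.9]
tool_rot: [[-0.037, 0.999, 0.002], [0.999, 0.037, -0.0], [-0.0, 0.002, -1.0]]
ft_force: [0.8, -0.5, -2.9]
width: 47.1
gripper_force: 45.0
```

```bash
python3 - <<'E'
from h import *
f=grab('wrist'); rel((614,54.4,62,1.9))
cv2.imwrite('pics/c7.png',cv2.resize(f['img'][180:340,225:345],None,fx=3.75,fy=3.75,interpolation=cv2.INTER_CUBIC))
E
```

```text
t 19.52 pos [615.7  52.7  63.7] yaw 2.11 w 47.4 F [ 0.3 -0.4 -2. ]
[ 0.17 -0.17  0.17] [0.002 0.    0.004]
```

View pics/c7.png

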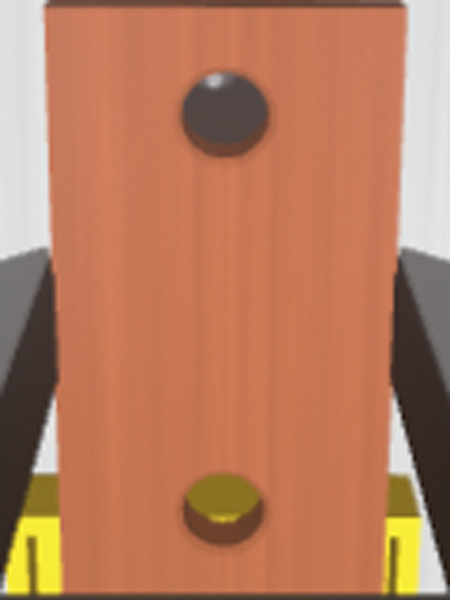

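```bash
python3 - <<'E'
from h import *
f=grab('wrist')
for u,v,z in((281.8,201.3,52),(285,210.1,69.7),(284.5,315.5,69.7)): print(ray(f,u,v,z))
rel((614,54.4,62,1.9))
E
```

```text
[612.6  84.4  52. ]
[614.3  84.1  69.7]
[616.4  24.9  69.7]
t 19.57 pos [615.6  52.7  63.5] yaw 2.11 w 47.0 F [ 0.5  1.  -2.5]
[ 0.17 -0.15  0.15] [0.002 0.    0.004]
```

The far pin tip sits 1.7 mm to the −x side of the far hole centre, at crop (213,80) against (225,113). I'll correct by −1.7 mm along tool y and thread the plate.

Emit:
jog_arm(
  moves=[
    [[40, 0, -0.17, 0, 0, 0, 0], [40, 0, -0.17, 0, 0, 0, 0], [40, 0, -0.17, 0.5, 0, 0, 0], [40, 0, -0.17, 1, 0, 0, 0], [40, 0, -0.17, 1.3, 0, 0, 0], [40, 0, -0.17, 1.6, 0, 0, 0], [40, 0, -0.17, 1.9, 0, 0, 0], [40, 0, -0.17, 2.2, 0, 0, 0], [40, 0, -0.17, 2.2, 0, 0, 0]],
  ],
)

```text
time: 20.7
position: [613.0, 52.8, 40.1]
tool_rot: [[-0.037, 0.999, -0.001], [0.999, 0.037, 0.0], [0.0, -0.001, -1.0]]
ft_force: [-0.2, 0.7, -2.4]
width: 47.3
gripper_force: 45.0
```

Emit:
jog_arm(
  moves=[
    [[40, 0, 0, 0.5, 0, 0, 0], [40, 0, 0, 1, 0, 0, 0], [40, 0, 0, 1.5, 0, 0, 0], [40, 0, 0, 1.9, 0, 0, 0], [40, 0, 0, 2.1, 0, 0, 0], [40, 0, 0, 2.1, 0, 0, 0]],
  ],
)

```text
time: 21.45
position: [613.2, 52.8, 19.3]
tool_rot: [[-0.037, 0.999, -0.0], [0.999, 0.037, 0.0], [0.0, -0.0, -1.0]]
ft_force: [-0.3, -0.1, -2.7]
width: 47.3
gripper_force: 45.0
```

Emit:
jog_arm(
  moves=[
    [[40, 0, 0, 0.1, 0, 0, 0], [40, 0, 0, 0.1, 0, 0, 0], [75, 0, 0, 0.1, 0, 0, 0], [75, 0, 0, 0.1, 0, 0, 0], [75, 0, 0, 0.1, 0, 0, 0], [75, 0, 0, 0.1, 0, 0, 0], [75, 0, 0, -4, 0, 0, 0], [85, 0, 0, -8, 0, 0, 0], [85, 0, 0, -13, 0, 0, 0], [85, 0, 0, -13, 0, 0, 0]],
  ],
)

```text
time: 22.7
position: [616.5, 52.5, 154.9]
tool_rot: [[-0.037, 0.999, 0.01], [0.999, 0.037, -0.001], [-0.001, 0.01, -1.0]]
ft_force: [0.5, -0.2, 0.1]
width: 79.8
gripper_force: 0.0
```

```bash
python3 - <<'E'
from h import *
rel((459.5,-131,150,82.1))
f=grab('wrist','w8.png'); hsv=cv2.cvtColor(f['img'],cv2.COLOR_BGR2HSV)
for z in(24,32):
  for c in seg(f,(3,90,60),(18,255,255),amin=1500)[:1]: print(cv2.boundingRect(c),*rect(f,c,z))
E
```

```text
t 22.7 pos [616.5  52.5 154.9] yaw 2.12 w 79.8 F [ 0.5 -0.2  0.1]
[-17.76 -16.37   0.36] [ 0.007  0.008 -1.396]
(252, 153, 55, 98) [612.4  54.4] 89.3 47.2 91.9
(252, 153, 55, 98) [612.3  56.3] 87.0 46.0 91.9
```

The copper plate is seated: its outline measured at z=24 is 89x47 mm, centred at (612.4, 54.4). Next, the alu plate.

Emit:
jog_arm(
  moves=[
    [[85, -3.5, -3, 0, 0, 0, -0.18], [85, -7, -6.5, 0, 0, 0, -0.36], [85, -11, -10, 0, 0, 0, -0.54], [85, -14.5, -13, 0, 0, 0, -0.72], [85, -17.8, -16.4, 0.4, 0, 0, -0.9], [85, -17.8, -16.4, 0.4, 0, 0, -1.08], [85, -17.8, -16.4, 0.4, 0, 0, -1.26], [85, -17.8, -16.4, 0.4, 0, 0, -1.396], [85, -17.8, -16.4, 0.4, 0, 0, -1.396], [85, -17.8, -16.4, 0.4, 0, 0, -1.396], [85, -17.8, -16.4, 0.4, 0, 0, -1.396]],
  ],
)

```text
time: 24.12
position: [455.7, -131.0, 145.1]
tool_rot: [[-0.99, 0.138, -0.001], [0.138, 0.99, 0.0], [0.001, 0.0, -1.0]]
ft_force: [-0.4, 0.8, -0.2]
width: 79.8
gripper_force: 0.0
```

```bash
python3 - <<'E'
from h import *
f=grab('wrist','w9.png')
for c in seg(f,(0,0,140),(180,60,255),(180,110,400,260),amin=1500)[:2]:
  r=rect(f,c,8); print(cv2.boundingRect(c),*r); rel((*r[0],2,82.1),(*r[0],2,r[3]-90))
E
```

```text
(258, 158, 54, 96) [ 458.1 -130.4] 89.9 48.1 172.4
t 24.18 pos [ 455.8 -131.1  145.2] yaw 82.06 w 80.1 F [-0.6 -0.6  0.8]
[-0.22  0.1  14.32] [ 0.    -0.    -0.001]
[-0.22  0.1  14.32] [ 0.    -0.    -0.006]
```

View pics/w9.png

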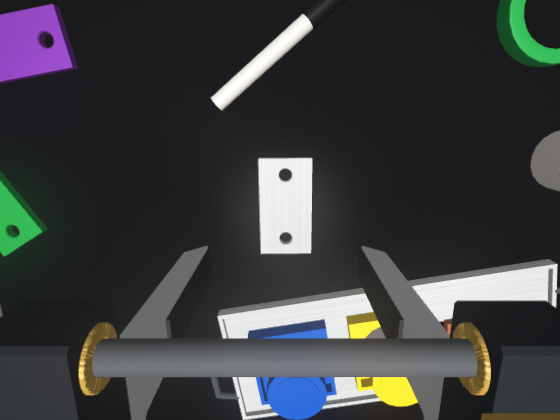

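The alu plate is at (285,206), 89.9 x 48.1 mm, centred and aligned. I'll grasp and lift it.

Emit:
jog_arm(
  moves=[
    [[80, -0.2, 0.1, 6, 0, 0, 0], [80, -0.2, 0.1, 10, 0, 0, 0], [80, -0.2, 0.1, 13, 0, 0, 0], [80, -0.2, 0.1, 14.2, 0, 0, 0], [80, -0.2, 0.1, 14.4, 0, 0, 0], [80, -0.2, 0.1, 14.4, 0, 0, 0], [40, -0.2, 0.1, 14.4, 0, 0, 0], [40, -0.2, 0.1, 14.4, 0, 0, 0], [40, -0.2, 0.1, 14.4, 0, 0, 0], [40, -0.2, 0.1, 14.4, 0, 0, 0], [40, -0.2, 0.1, 14.4, 0, 0, 0], [40, -0.2, 0.1, 14.4, 0, 0, 0]],
  ],
  squeeze=40,
)

```text
time: 25.68
position: [458.3, -130.5, 1.8]
tool_rot: [[-0.991, 0.137, 0.0], [0.137, 0.991, -0.0], [-0.0, -0.0, -1.0]]
ft_force: [-1.4, 0.8, 5.4]
width: 47.2
gripper_force: 40.0
```

Emit:
jog_arm(
  moves=[
    [[40, 0, 0, -4, 0, 0, 0], [40, 0, 0, -8, 0, 0, 0], [40, 0, 0, -13, 0, 0, 0], [40, 0, 0, -13, 0, 0, 0], [40, 0, 0, -13, 0, 0, 0]],
  ],
)

```text
time: 26.3
position: [457.3, -130.0, 130.2]
tool_rot: [[-0.991, 0.137, -0.002], [0.137, 0.991, 0.001], [0.002, 0.001, -1.0]]
ft_force: [-0.9, 0.5, -1.2]
width: 47.2
gripper_force: 40.0
```

```bash
python3 -c "
from h import *
rel((614,12,134,2))"
```

```text
t 26.3 pos [ 457.3 -130.   130.2] yaw 82.11 w 47.2 F [-0.9  0.5 -1.2]
[-13.57  16.22  -0.39] [-1.000e-03 -2.000e-03  1.398e+00]
```

Emit:
jog_arm(
  moves=[
    [[40, -2.5, 3, -0.4, 0, 0, 0.18], [40, -5, 6, -0.4, 0, 0, 0.36], [40, -7.5, 9, -0.4, 0, 0, 0.54], [40, -10, 12, -0.4, 0, 0, 0.72], [40, -12.5, 15, -0.4, 0, 0, 0.9], [40, -13.6, 16.2, -0.4, 0, 0, 1.08], [40, -13.6, 16.2, -0.4, 0, 0, 1.26], [40, -13.6, 16.2, -0.4, 0, 0, 1.398], [40, -13.6, 16.2, -0.4, 0, 0, 1.398], [40, -13.6, 16.2, -0.4, 0, 0, 1.398], [40, -13.6, 16.2, -0.4, 0, 0, 1.398]],
  ],
)

```text
time: 27.68
position: [614.7, 11.3, 134.9]
tool_rot: [[-0.036, 0.999, -0.001], [0.999, 0.036, 0.0], [0.0, -0.001, -1.0]]
ft_force: [-0.1, 0.6, -1.0]
width: 47.3
gripper_force: 40.0
```

```bash
python3 - <<'E'
from h import *
f=grab('wrist','w10.png'); rel((614,54.4,64,2))
cv2.imwrite('pics/c10.png',cv2.resize(f['img'][85:335,225:345],None,fx=2.4,fy=2.4,interpolation=cv2.INTER_CUBIC))
E
```

```text
t 27.73 pos [614.8  11.3 135.1] yaw 2.05 w 47.3 F [-0.5  0.6 -1.7]
[4.31 0.08 7.11] [-0.001 -0.     0.001]
```

View pics/c10.png

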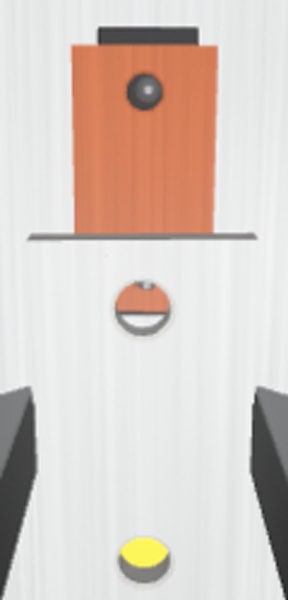

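The wrist crop shows the copper plate seated on the block at (145,140) with a pin through its hole. The alu holes are at crop (143,308) and (144,560), and the pin tips at (149,89) and (148,284).

```bash
python3 - <<'E'
from h import *
f=grab('wrist')
for u,v,z in((287.1,122.1,52),(286.7,203.3,52),(284.6,213.3,141.2),(285.2,318.3,141.2)): print(ray(f,u,v,z))
rel()
E
```

```text
[613.5  84.4  52. ]
[615.5  24.9  52. ]
[613.3  41.  141.2]
[615.8 -18.3 141.2]
t 27.77 pos [614.9  11.3 135.3] yaw 2.04 w 47.3 F [ 0.1  0.4 -0.5]
```

Emit:
jog_arm(
  moves=[
    [[40, 2.2, 0.03, 0, 0, 0, 0], [40, 4.3, 0.05, 0, 0, 0, 0.004], [40, 4.3, 0.05, 3, 0, 0, 0.004], [40, 4.3, 0.05, 6, 0, 0, 0.004], [40, 4.3, 0.05, 7.2, 0, 0, 0.004], [40, 4.3, 0.05, 7.2, 0, 0, 0.004], [40, 4.3, 0.05, 7.2, 0, 0, 0.004], [40, 4.3, 0.05, 7.2, 0, 0, 0.004]],
  ],
)

```text
time: 28.78
position: [615.0, 54.2, 64.9]
tool_rot: [[-0.031, 1.0, 0.002], [1.0, 0.031, -0.0], [-0.0, 0.002, -1.0]]
ft_force: [-0.3, -0.2, -0.9]
width: 47.4
gripper_force: 40.0
```

```bash
python3 - <<'E'
from h import *
f=grab('wrist','w11.png'); rel((613.2,52.8,40,2.1))
cv2.imwrite('pics/c11.png',cv2.resize(f['img'][180:340,225:345],None,fx=3.75,fy=3.75,interpolation=cv2.INTER_CUBIC))
E
```

```text
t 28.82 pos [614.8  54.2  64.7] yaw 1.77 w 47.6 F [ 0.3 -0.7 -0.9]
[-0.14 -0.17  2.47] [ 0.002  0.    -0.006]
```

View pics/c11.png

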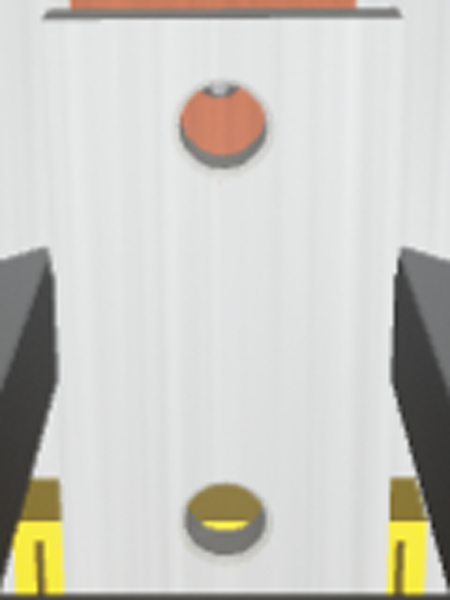

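```bash
python3 - <<'E'
from h import *
f=grab('wrist')
for u,v,z in((283.6,203.2,52),(284.5,213.3,70.9),(285,318.2,70.9)): print(ray(f,u,v,z))
rel((613.1,52.8,40,2.1))
E
```

```text
[612.9  84.7  52. ]
[613.4  84.   70.9]
[615.5  24.8  70.9]
t 28.88 pos [614.6  54.2  64.4] yaw 1.77 w 47.6 F [ 0.3  0.5 -0.7]
[-0.14 -0.16  2.44] [ 0.002  0.    -0.006]
```

The pin tip at crop (220,88) is within about 0.6 mm of the hole. After a small correction I'll thread the plate down.

Emit:
jog_arm(
  moves=[
    [[40, 0.03, -0.07, 0, 0, 0, 0], [40, 0.03, -0.07, 0.5, 0, 0, 0], [40, 0.03, -0.07, 1, 0, 0, 0], [40, 0.03, -0.07, 1.3, 0, 0, 0], [40, 0.03, -0.07, 1.6, 0, 0, 0], [40, 0.03, -0.07, 1.9, 0, 0, 0], [40, 0.03, -0.07, 2.2, 0, 0, 0], [40, 0.03, -0.07, 2.2, 0, 0, 0]],
  ],
)

```text
time: 29.88
position: [613.1, 54.6, 41.1]
tool_rot: [[-0.031, 1.0, -0.001], [1.0, 0.031, 0.0], [0.0, -0.001, -1.0]]
ft_force: [-0.5, 0.3, -1.5]
width: 47.5
gripper_force: 40.0
```

Emit:
jog_arm(
  moves=[
    [[40, 0, 0, 0.5, 0, 0, 0], [40, 0, 0, 1, 0, 0, 0], [40, 0, 0, 1.3, 0, 0, 0], [40, 0, 0, 1.45, 0, 0, 0], [40, 0, 0, 1.45, 0, 0, 0], [40, 0, 0, 1.45, 0, 0, 0]],
  ],
)

```text
time: 30.62
position: [613.5, 54.6, 27.1]
tool_rot: [[-0.031, 1.0, 0.0], [1.0, 0.031, -0.0], [-0.0, 0.0, -1.0]]
ft_force: [0.8, -0.0, -0.2]
width: 47.4
gripper_force: 40.0
```

Release, retreat up, and check.

Emit:
jog_arm(
  moves=[
    [[40, 0, 0, 0.1, 0, 0, 0], [40, 0, 0, 0.1, 0, 0, 0], [75, 0, 0, 0.1, 0, 0, 0], [75, 0, 0, 0.1, 0, 0, 0], [75, 0, 0, 0.1, 0, 0, 0], [75, 0, 0, 0.1, 0, 0, 0], [75, 0, 0, -4, 0, 0, 0], [85, 0, 0, -8, 0, 0, 0], [85, 0, 0, -13, 0, 0, 0], [85, -3, -6, -15, 0, 0, 0], [85, -6, -12, -15, 0, 0, 0], [85, -6, -12, -15, 0, 0, 0], [85, -6, -12, -15, 0, 0, 0]],
  ],
)

```text
time: 32.25
position: [495.5, -9.3, 177.4]
tool_rot: [[-0.03, 1.0, 0.001], [1.0, 0.03, -0.0], [-0.0, 0.001, -1.0]]
ft_force: [0.3, 0.7, -0.1]
width: 80.0
gripper_force: 0.0
```

```bash
python3 - <<'E'
from h import *
rel(); f=grab('scene'); w=grab('wrist')
a=cv2.resize(f['img'][200:320,140:320],(600,400)); cv2.imwrite('pics/fin.png',np.hstack([cv2.resize(a,(450,300)),cv2.resize(w['img'],(350,300))]))
E
```

```text
t 32.25 pos [495.5  -9.3 177.4] yaw 1.72 w 80.0 F [ 0.3  0.7 -0.1]
```

View pics/fin.png

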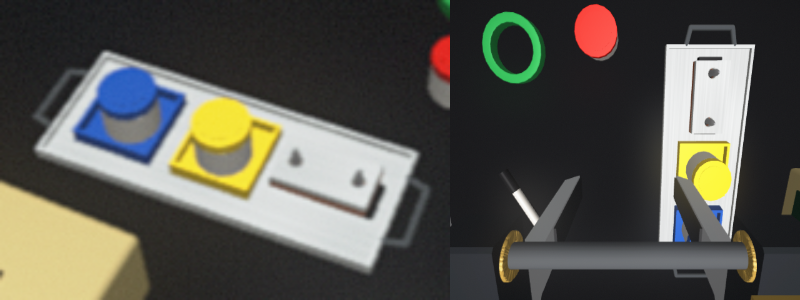

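The blue pot (128,105) and yellow pot (222,135) stand upright in their nests. Both plates lie flat on the pins at (325,180), with alu on top of copper.

```bash
python3 -c "
from rig import order
print(order.finish_job())"
```

```text
the job is handed in; nothing more can be done
None
```

The job is handed in after about 32 s of robot time: in the last pictures both pots stand upright in their nests and the copper then aluminium plates lie flat over the pins; the look-alikes were not touched, and the hand-in returned no verdict.

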